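Set out the pressure-mark test of a coating

TASK

Set out the coating test on the grey mat: lay the green panel centred on the dark steel anvil and stand the brass weight centred on top of it, and lay the yellow panel centred on the white ceramic pedestal as the unloaded control. Stand the blue-lidded jar on the mat between anvil and pedestal, in the circle midway between them, and the red-lidded jar behind the blue one, in the circle on the side away from the robot. Keep both jars upright all the time and leave the white cup and the amber bottle where they are.

Things in the scene. Friction and masses are not known exactly. Their poses are not given: they have to be found in the camera images.
- mat: fixed thin grey mat (top at z = 0), 165 x 330 mm, yellow stripe along each short edge, yaw within 0.2 rad. Origin: centre of the white circle (60 mm across) midway between anvil and pedestal, which stand 120 mm from it along the mat's +y and -y (sides vary). x points away from the robot; the second white circle, behind the first, is centred at x = 75 mm, y = 0.
- anvil: dark steel disc-shaped anvil, fixed, 84 mm across and 24 mm high, flat top; origin at the centre of its underside on the bench, z up
- pedestal: white ceramic disc-shaped pedestal, fixed, 84 mm across and 24 mm high, flat top; origin at the centre of its underside on the bench, z up
- green_panel: loose square steel test panel, 50 x 50 mm and 10 mm thick, with a green coating on top, lying flat, about 120 g; origin at the centre of its underside, x and y along its sides, z up; it starts turned by up to 0.4 rad
- yellow_panel: loose square steel test panel, 50 x 50 mm and 10 mm thick, with a yellow coating on top, lying flat, about 120 g; origin at the centre of its underside, x and y along its sides, z up; it starts turned by up to 0.4 rad
- weight: loose brass weight, about 300 g, 42 mm high, round about z: foot 44 mm across from 0 to 18 mm high, thin neck, then a grip knob 22 mm across from 22 to 42 mm high; origin at the centre of its underside, z up
- blue_jar: loose upright white jar with blue lid and band, about 120 g, 70 mm high; body 44 mm across up to 50 mm, lid 46 mm across from 50 to 70 mm; origin at the centre of its underside, z up
- red_jar: loose upright white jar with red lid and band, about 120 g, 70 mm high; body 44 mm across up to 50 mm, lid 46 mm across from 50 to 70 mm; origin at the centre of its underside, z up
- cup: bystander: loose open white cup, 68 mm across the rim, 60 mm high, on the far side of the bench; origin at the centre of its underside; leave alone
- amber_bottle: bystander: loose amber bottle with black cap, 48 mm across, 70 mm high, on the far side of the bench; origin at the centre of its underside; leave alone

How it is judged:
By the outcome, as a careful person would: the job done as asked, in the order asked, and still so for the second after the job is handed in, with the robot touching nothing.
It also fails if it takes over 128 s, if anything falls off the work surface, if the arm or the gripper's body presses on something with over 40 N, if the wrist force passes 120 N, or if a joint passes its speed limit or range.

ROBOT

A 6-joint arm with a two-finger parallel gripper is mounted at the origin on the work surface. World frame = base frame: x ahead of the robot, y to its left, z up, the work surface at z = 0. Lengths are in mm, angles in rad, forces in N, time in s.
With the tool pointing down it reaches from about 300 to 775 mm from the base axis. Payload 14.6 kg.
Tool frame: the origin (TCP) lies between the finger pads; the fingertips stand manip.tip_reach ahead of it and the grasp point (between the pads) lies 5 mm behind it (manip.tip_reach is the distance from the TCP to the fingertips, in mm); z points along the fingers, y is the line along which they close (so a half turn about z gives the same grasp; the last joint's range is limited). The gripper opens to 94 mm and grips with 3 to 60 N. Pads are 16 mm wide; open, the fingers measure 119 mm over their backs; the gripper's body (75 mm by 177 mm) begins 78 mm behind the grasp point.
Start: joints at [-1.212, 0.3, 1.521, -0, 1.321, -0.067], TCP at [227.169, -500.883, 219.446] pointing down, gripper open.
Joint ranges: [-3.03, 3.03], [-0.79, 2.21], [0.23, 2.52], [-1.04, 4.18], [0, 3.07], [-2.55, 2.55]. Speed limits (rad/s): [2.22, 2.22, 2.57, 3.14, 3.14, 3.14].

INTERFACE

Orientations are given as [roll, pitch, yaw] about the fixed x, y, z axes, in that order (R = Rz(yaw) Ry(pitch) Rx(roll)).
In Python, from cell import manip gives the robot as it stands. The module is installed in compiled form; this text tells all that it offers.
- The arm moves only by the shell command python3 -m creep 'ROWS' [FORCE]. ROWS is JSON, a list of rows, each a list of 3 entries, a list of its own where there are three numbers: the opening, from -1 (shut) to 1 (fully open), then the shift along the tool's x, y, z in cm, then the turn about the tool's z in units of 5 degrees (1.0 is 5 degrees). In form: [[grip, [tx, ty, tz], roll], ...]. A call has 1 to 12 rows; each row is the pose to reach, as a shift and turn from the pose commanded when the call began, along the tool's axes at that moment; what a row does not reach only later rows make up. A row lasts 1/10 s, in which the tool goes at most 50 mm and 8.59 degrees, less where a joint would pass 70% of its speed; a pose out of reach is approached as far as the arm can. A call with a gripper value outside its range is refused whole. The fingers move at their own pace and stop on an object; FORCE is the grip in N (left out, the last holds). Time passes only in rows, so rows that repeat a pose let the fingers close. It gives the time, the measured TCP pose, the force, the opening and the grip force at its end, in the units of the state.
- manip.read_state(): the state, without advancing time (a new reading comes with each control period).
- manip.camera(name): name is "side" or "top"; returns the picture (384x512x3 uint8, red, green, blue); there is no depth.
- manip.camera_params(name): a dict with "fovy" (degrees; the focal length in pixels is half the picture's height over the tangent of half this angle, whatever the lens; pixels are square), "cx", "cy" (the principal point, pixels), "k1" (the pictures are not rectified: a ray, as slopes to the right and down, at radius r is drawn at 1 + k1 r^2 times it, then the intrinsics apply), "origin" and "attitude" of the camera in the world. Camera axes: x right, y down, z forward; pixel columns grow to the right and rows downward; lengths in mm; the calibration is good to about 2 mm. A picture is of the moment at which its call begins. camera_params takes no time and is no camera call.
- manip.sign_off(): hands the job in; it is judged then, once.
The state is a dict: "clock": time; "joints": joint angles; "qd": joint speeds; "effort": joint torques, N m; "eef_pos": TCP position; "eef_rot": TCP orientation; "wrist_force": force on the tool from outside, world axes, zero at the start; "moment": the same for the moment, N m; "finger_gap": finger opening in mm; "finger_force": force on a finger pad.
Only numpy, scipy, OpenCV 4.12 (cv2) and the standard library are available. Lean on these libraries where they do the work, as an engineer would, in place of code of your own. Each camera call takes 0.05 s, during which the arm holds its last target. There are 200 camera calls.

## Working session

There is one attempt and no reset: what is moved stays moved. The work goes in short steps, Python scripts to look and compute and a shell command to move; the robot and the scene stay as the last step left them, time stands still between calls to the robot, and variables do not carry over. Pictures are saved under pics/ and viewed, at most 14 in all, crops included, and the job is handed in when it is done.

```bash
mkdir -p pics; ls; python3 - <<'E'
from cell import manip
import cv2
print(manip.tip_reach, manip.read_state())
for n in("top","side"):
    print(manip.camera_params(n)); cv2.imwrite(f"pics/{n}0.png",manip.camera(n)[:,:,::-1])
E
```

```text
pics
14.0 {'clock': 0.0, 'joints': array([-1.21159714e+00,  3.00471972e-01,  1.52157697e+00, -6.36310056e-06,
        1.32068716e+00, -6.65706935e-02]), 'qd': array([-1.47061047e-03, -2.16725877e-03,  4.68445448e-05, -4.49878896e-05,
       -7.80746852e-04,  2.55348264e-04]), 'effort': array([ 9.02456650e-04, -5.31800187e+01, -3.52731121e+01,  7.08153960e-02,
        2.45103403e-02, -1.09501605e-04]), 'eef_pos': array([ 227.08739222, -500.66459863,  218.88758088]), 'eef_rot': array([-3.14045133e+00, -6.99142702e-05,  4.25771423e-01]), 'wrist_force': array([0.2270123 , 0.27268605, 0.31507872]), 'moment': array([-3.36601737e-02, -7.93686054e-05,  4.17022566e-02]), 'finger_force': 0.0, 'finger_gap': 93.9075453274803}
{'fovy': 56.597543855593514, 'cx': 257.74775144730165, 'cy': 194.323566992785, 'k1': 0.001131553989695822, 'origin': array([ 396.95996042,  -10.93094279, 1019.07766886]), 'attitude': array([-2.9845641 ,  0.01106963, -1.58597053])}
{'fovy': 42.504400893488004, 'cx': 254.91640256425126, 'cy': 182.59081309830538, 'k1': -0.10108971004841477, 'origin': array([242.10958641, 881.07646418, 893.83590915]), 'attitude': array([-2.30276996, -0.00464509, -2.77804176])}
```

View pics/top0.png

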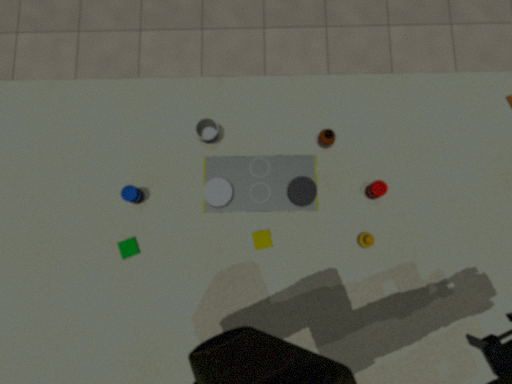

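View pics/side0.png

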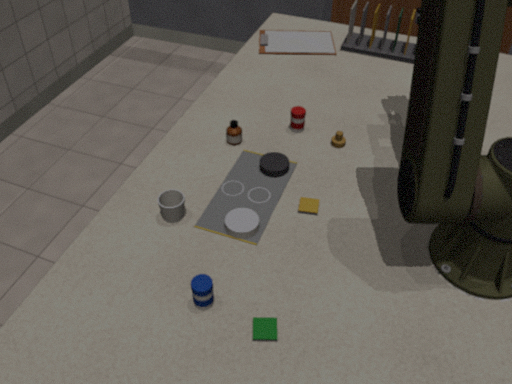

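The top view shows the mat with the pedestal at (218,192), the anvil at (301,191), and circles at (260,192) and (260,167). The blue jar is at (132,194), the red jar at (376,189), the green panel at (129,247), the yellow panel at (262,239) and the weight at (366,240). The side view shows the same layout.

```bash
cat > h.py <<'E'
import numpy as np, cv2
from scipy.spatial.transform import Rotation as R
from cell import manip
def cam(n):
    p=manip.camera_params(n); f=192/np.tan(np.radians(p["fovy"]/2))
    return p,f,R.from_euler("xyz",p["attitude"]).as_matrix()
def ray(n,uv):
    p,f,A=cam(n); d=(np.atleast_2d(uv)-[p["cx"],p["cy"]])/f; s=d.copy()
    for _ in range(20): s=d/(1+p["k1"]*(s**2).sum(1,keepdims=True))
    return p["origin"],np.c_[s,np.ones(len(s))]@A.T
def onz(n,uv,z):
    o,d=ray(n,uv); return (o+d*((z-o[2])/d[:,2])[:,None])[:,:2]
def tri(a,b):  # top uv, side uv -> point, miss distance
    o1,d1=ray("top",a); o2,d2=ray("side",b); d1,d2=d1[0],d2[0]
    t=np.linalg.lstsq(np.c_[d1,-d2],o2-o1,rcond=None)[0]
    P,Q=o1+t[0]*d1,o2+t[1]*d2; return (P+Q)/2,np.linalg.norm(P-Q)
HUE=dict(green=(50,70),yellow=(24,32),blue=(110,130),red=(0,4))
def blobs(img,lo,hi,amin=25):
    m=cv2.inRange(cv2.cvtColor(img,cv2.COLOR_RGB2HSV),np.array(lo),np.array(hi))
    n,l,s,c=cv2.connectedComponentsWithStats(m)
    return m,[(s[i,4],c[i].round(2),s[i,:4]) for i in range(1,n) if s[i,4]>=amin],l
E
python3 - <<'E'
from h import *
for n in("top","side"):
    im=cv2.imread(f"pics/{n}0.png")[:,:,::-1].copy()
    for k,(lo,hi) in dict(green=((50,120,50),(70,255,255)),yellowbrass=((18,120,60),(32,255,255)),blue=((105,120,50),(130,255,255)),red=((0,170,60),(6,255,255))).items():
        print(n,k)
        for a,c,b in blobs(im,lo,hi)[1]: print("  ",a,c,b,[onz(n,c,z)[0].round(1).tolist() for z in(0,10,60)])
im=cv2.imread("pics/top0.png"); a=cv2.resize(im[140:270,100:400],None,fx=2.6,fy=2.6,interpolation=2); cv2.imwrite("pics/c1.png",a)
im=cv2.imread("pics/side0.png"); a=cv2.resize(im[95:350,150:360],None,fx=2.3,fy=2.3,interpolation=2); cv2.imwrite("pics/c2.png",a)
E
```

```text
top green
   299 [127.94 247.38] [118 237  21  22] [[412.3, 368.5], [412.1, 364.8], [411.4, 346.2]]
top yellowbrass
   305 [261.77 238.82] [252 229  20  20] [[430.5, -11.6], [430.2, -11.6], [428.5, -11.5]]
   187 [365.52 239.71] [358 233  16  15] [[423.4, -304.7], [423.2, -301.9], [421.9, -287.4]]
top blue
   205 [129.34 193.  ] [121 186  17  15] [[568.7, 371.0], [567.0, 367.3], [558.6, 348.5]]
top red
   181 [378.03 188.14] [370 181  17  16] [[570.7, -350.0], [569.0, -346.7], [560.5, -330.0]]
side green
   486 [264.57 328.5 ] [253 318  24  22] [[414.2, 361.5], [412.2, 367.3], [402.6, 396.4]]
side yellowbrass
   87 [375.39  17.02] [372   3   9  29] [[483.6, -1277.5], [480.9, -1253.3], [467.4, -1132.6]]
   56 [411.54  20.34] [408   9   8  27] [[326.5, -1308.8], [325.6, -1284.3], [320.8, -1161.8]]
   96 [338.46 139.76] [332 132  13  16] [[425.7, -321.6], [423.7, -308.1], [413.4, -240.9]]
   262 [308.53 204.93] [299 198  20  15] [[432.0, -19.4], [429.9, -9.3], [419.3, 41.0]]
   51 [214.16 231.53] [195 226  39  12] [[621.2, 152.8], [617.0, 161.0], [595.8, 201.7]]
side blue
   350 [201.33 284.68] [191 275  21  21] [[582.4, 308.1], [578.6, 314.5], [559.6, 346.6]]
   60 [202.18 302.68] [194 299  17   7] [[560.5, 350.4], [556.9, 356.3], [539.1, 386.0]]
side red
   89 [298.1  111.66] [292 107  13  11] [[583.8, -421.8], [579.9, -407.3], [560.8, -334.4]]
```

View pics/c1.png

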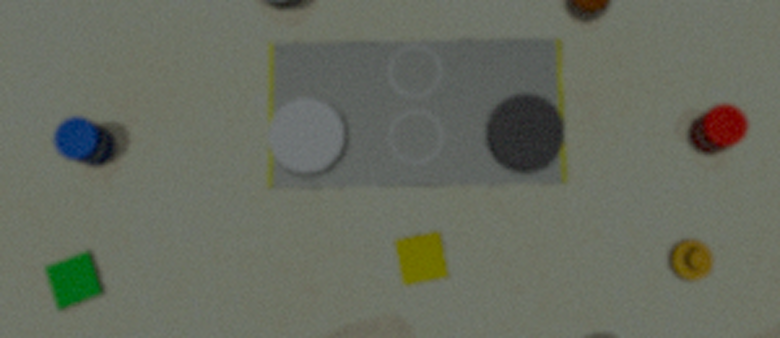

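View pics/c2.png

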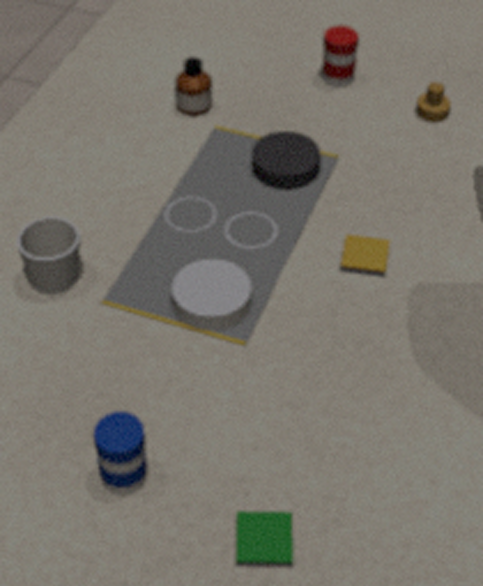

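Both crops agree with the first views: the panels and weight lie clear, the jars stand upright, and nothing is in the way. Next I'll measure the mat, the discs and the panel angles.

```bash
cat >> h.py <<'E'
def go(x,y,z,yaw=None):
    "moves to type: cm along tool axes, units of 5 deg; nearest half-turn-equivalent listed"
    s=manip.read_state(); p=s["eef_pos"]; M=R.from_euler("xyz",s["eef_rot"])
    d=M.inv().apply(np.array([x,y,z])-p)/10; y0=s["eef_rot"][2]
    t=None if yaw is None else [round(np.degrees(y0-yaw+k*np.pi)/5,2) for k in(-1,0,1)]
    print("move",d.round(2),"roll",t,"| j",s["joints"].round(2)[[0,5]],"pos",p.round(1),"yaw",round(y0,3),"gap",round(s["finger_gap"],1),"t",round(s["clock"],1))
E
python3 - <<'E'
from h import *
T=cv2.imread("pics/top0.png"); S=cv2.imread("pics/side0.png")
# panels
for n,im in(("top",T),("side",S)):
    rgb=im[:,:,::-1].copy()
    for k,lo,hi in(("green",(50,120,50),(70,255,255)),("yellow",(24,120,60),(32,255,255))):
        m=blobs(rgb,lo,hi)
        a,c,b=max((q for q in m[1] if q[0]>150),key=lambda q:q[0])
        l=m[2]==m[2][int(c[1]),int(c[0])]
        q=onz(n,np.argwhere(l)[:,::-1],10).astype(np.float32)
        r=cv2.minAreaRect(q); print(n,k,q.mean(0),r)
# yellow stripes top
H=cv2.cvtColor(T,cv2.COLOR_BGR2HSV).astype(int)
for nm,x0,x1 in(("L",199,209),("R",312,324)):
    sub=(H[150:218,x0:x1,0]>20)&(H[150:218,x0:x1,0]<36)&(H[150:218,x0:x1,1]>85)
    p=np.argwhere(sub)[:,::-1]+[x0,150]; q=onz("top",p,0); print("stripe",nm,len(p),q.mean(0),q.min(0),q.max(0))
# discs: bright/dark, top and side view
for n,im,boxes in(("top",T,dict(ped=(200,172,236,211),anv=(284,174,319,208))),("side",S,dict(ped=(218,203,264,240),anv=(256,150,292,180)))):
    g=cv2.GaussianBlur(cv2.cvtColor(im,cv2.COLOR_BGR2GRAY),(3,3),0)
    for k,(x0,y0,x1,y1) in boxes.items():
        sub=g[y0:y1,x0:x1]; 
        th,m=cv2.threshold(sub,0,255,cv2.THRESH_OTSU+(k=="anv"))
        c=max(cv2.findContours(m,0,1)[0],key=cv2.contourArea)
        c=cv2.convexHull(c)[:,0]+[x0,y0]
        for z in(12,24):
            q=onz(n,c,z).astype(np.float32); (ctr,ax,_)=cv2.fitEllipse(q); print(n,k,z,th,np.round(ctr,1),np.round(ax,1), cv2.minEnclosingCircle(q))
g=cv2.GaussianBlur(cv2.cvtColor(T,cv2.COLOR_BGR2GRAY),(3,3),0)
for n,im,cs in(("top",T,((260,167),(260,192))),("side",S,((233,188),(259,195)))):
    g=cv2.cvtColor(im,cv2.COLOR_BGR2GRAY)
    for (u,v) in cs:
        sub=cv2.subtract(g,cv2.medianBlur(g,15))[v-14:v+15,u-16:u+17]
        p=np.argwhere(sub>10)[:,::-1]+[u-16,v-14]; q=onz(n,p,0)
        r=np.linalg.norm(q-np.median(q,0),axis=1); q=q[(r>20)&(r<38)].astype(np.float32)
        print(n,"circle",len(q),cv2.fitEllipse(q))
E
```

```text
top green [412.15692 364.8241 ] ((412.6034851074219, 364.8992919921875), (47.4509162902832, 49.85286331176758), 20.92259407043457)
top yellow [430.1876   -11.554445] ((430.1707458496094, -11.536609649658203), (49.23430633544922, 48.61592483520508), 10.36595630645752)
side green [412.26855 367.16107] ((412.5105285644531, 366.9881286621094), (46.659488677978516, 48.8013916015625), 20.902645111083984)Traceback (most recent call last):
  File "<stdin>", line 8, in <module>
ValueError: max() iterable argument is empty
```

```bash
python3 - <<'E'
from h import *
T=cv2.imread("pics/top0.png"); S=cv2.imread("pics/side0.png")
m=blobs(S[:,:,::-1].copy(),(15,120,60),(32,255,255)); l=m[2]==m[2][205,308]
print("side yellow",cv2.minAreaRect(onz("side",np.argwhere(l)[:,::-1],10).astype(np.float32)))
H=cv2.cvtColor(T,cv2.COLOR_BGR2HSV).astype(int)
for nm,x0,x1 in(("L",199,209),("R",312,324)):
    sub=(H[150:218,x0:x1,0]>20)&(H[150:218,x0:x1,0]<36)&(H[150:218,x0:x1,1]>85)
    p=np.argwhere(sub)[:,::-1]+[x0,150]; q=onz("top",p,0); print("stripe",nm,len(p),q.mean(0),q.min(0),q.max(0), np.polyfit(q[:,0],q[:,1],1)[0])
for n,im,boxes in(("top",T,dict(ped=(200,172,236,211),anv=(284,174,319,208))),("side",S,dict(ped=(218,203,264,240),anv=(256,150,292,180)))):
    g=cv2.GaussianBlur(cv2.cvtColor(im,cv2.COLOR_BGR2GRAY),(3,3),0)
    for k,(x0,y0,x1,y1) in boxes.items():
        sub=g[y0:y1,x0:x1]
        th,m=cv2.threshold(sub,0,255,cv2.THRESH_OTSU+(k=="anv"))
        c=max(cv2.findContours(m,0,1)[0],key=cv2.contourArea)
        c=cv2.convexHull(c)[:,0]+[x0,y0]
        for z in(12,24):
            q=onz(n,c,z).astype(np.float32); (ctr,ax,_)=cv2.fitEllipse(q); print(n,k,z,th,np.round(ctr,1),np.round(ax,1))
for n,im,cs in(("top",T,((260,167),(260,192))),("side",S,((233,188),(259,195)))):
    g=cv2.cvtColor(im,cv2.COLOR_BGR2GRAY)
    for (u,v) in cs:
        sub=cv2.subtract(g,cv2.medianBlur(g,15))[v-14:v+15,u-16:u+17]
        p=np.argwhere(sub>8)[:,::-1]+[u-16,v-14]; q=onz(n,p,0)
        r=np.linalg.norm(q-onz(n,[u,v],0),axis=1); q=q[(r>22)&(r<36)].astype(np.float32)
        e=cv2.fitEllipse(q);print(n,"circle",len(q),np.round(e[0],1),np.round(e[1],1))
E
```

```text
side yellow ((430.0780944824219, -10.037883758544922), (48.10020446777344, 51.04861068725586), 12.03365707397461)
stripe L 83 [598.59412932 155.46015805] [512.52234948 153.25780133] [672.56878655 157.55722095] 0.008127086299749684
stripe R 103 [ 595.53154403 -170.01947221] [ 512.96509181 -173.12925571] [ 672.69551529 -165.8863161 ] 0.0020097754468472303
top ped 12 102.0 [569.8 173.2] [111.6 198.6]
top ped 24 102.0 [567.7 171.1] [110.3 196.2]
top anv 12 68.0 [ 564.5 -127.3] [83.4 87.7]
top anv 24 68.0 [ 562.5 -125.9] [82.4 86.6]
side ped 12 109.0 [570.1 100.4] [83.5 85. ]
side ped 24 109.0 [565.6 111. ] [82.3 83.8]
side anv 12 70.0 [ 565.3 -127.3] [ 88.4 110.6]
side anv 24 70.0 [ 560.9 -113.6] [ 87.2 109.1]
top circle 11 [637.3  -7.9] [48.3 56.9]
top circle 7 [567.   -7.5] [56.4 60.6]
side circle 91 [640.7  -9.6] [56.5 57.9]
side circle 120 [566.   -9.8] [57.7 58.3]
```

```bash
python3 -c "
from h import *
go(400,-60,200,1.4)
go(412.4,366,120,1.936)"
```

```text
move [ 33.95 -32.99   1.93] roll [np.float64(-47.16), np.float64(-11.16), np.float64(24.84)] | j [-1.21 -0.07] pos [ 227.1 -500.7  218.9] yaw 0.426 gap 94.0 t 0.1
move [ 52.67 -71.27   9.97] roll [np.float64(-53.31), np.float64(-17.31), np.float64(18.69)] | j [-1.21 -0.07] pos [ 227.1 -500.7  218.9] yaw 0.426 gap 94.0 t 0.1
```

```bash
python3 -m creep '[[0.6,[3.6,-3.5,0.2],-1.2],[0.6,[7.1,-6.9,0.4],-2.4],[0.6,[10.7,-10.4,0.6],-3.6],[0.6,[14.2,-13.8,0.8],-4.8],[0.6,[17.8,-17.3,1],-6],[0.6,[21.3,-20.7,1.2],-7.2],[0.6,[24.9,-24.2,1.4],-8.4],[0.6,[28.4,-27.6,1.6],-9.6],[0.6,[32,-31.1,1.8],-10.8],[0.6,[34,-33,2],-11.2],[0.6,[34,-33,2],-11.2]]'
python3 -c "
from h import *
go(412.4,366,80,1.936)"
```

```text
clock: 1.2
eef_pos: [401.0, -57.4, 199.1]
eef_rot: [-3.141, -0.0, 1.408]
wrist_force: [-0.3, -0.6, -0.1]
finger_gap: 75.1
finger_force: 0.0
move [41.96 -5.72 11.93] roll [np.float64(-42.05), np.float64(-6.05), np.float64(29.95)] | j [-0.23 -0.07] pos [401.  -57.4 199.1] yaw 1.408 gap 75.1 t 1.2
```

```bash
python3 -m creep '[[0.6,[4.8,-0.6,1.3],-0.7],[0.6,[9.6,-1.3,2.7],-1.4],[0.6,[14.4,-1.9,4],-2.1],[0.6,[19.2,-2.6,5.4],-2.8],[0.6,[24,-3.2,6.7],-3.5],[0.6,[28.8,-3.9,8],-4.2],[0.6,[33.6,-4.6,9.4],-4.9],[0.6,[38.4,-5.2,10.8],-5.6],[0.6,[42,-5.7,11.9],-6.05],[0.6,[42,-5.7,11.9],-6.05],[0.6,[42,-5.7,11.9],-6.05]]'
python3 -c "
from h import *
go(412.4,366,18,1.936)"
```

```text
clock: 2.3
eef_pos: [414.4, 363.1, 79.8]
eef_rot: [-3.14, 0.001, 1.931]
wrist_force: [-0.3, 0.1, 0.7]
finger_gap: 75.4
finger_force: 0.0
move [ 0.35 -0.07  6.18] roll [np.float64(-36.06), np.float64(-0.06), np.float64(35.94)] | j [0.65 0.29] pos [414.4 363.1  79.8] yaw 1.931 gap 75.4 t 2.3
```

```bash
python3 -m creep '[[0.6,[0.35,-0.05,3],0],[0.6,[0.35,-0.05,5.5],0],[0.6,[0.35,-0.05,6.2],0],[0.6,[0.35,-0.05,6.25],0],[0.6,[0.35,-0.05,6.25],0],[-0.2,[0.35,-0.05,6.25],0],[-0.2,[0.35,-0.05,6.25],0],[-0.2,[0.35,-0.05,6.25],0],[-0.2,[0.35,-0.05,6.25],0],[-0.2,[0.35,-0.05,6.25],0]]' 25
python3 -c "
from h import *
go(565,-128,90,1.571)"
```

```text
clock: 3.3
eef_pos: [412.8, 366.9, 18.3]
eef_rot: [3.141, -0.0, 1.931]
wrist_force: [-1.2, -0.6, 4.8]
finger_gap: 49.4
finger_force: 25.0
move [-51.68  -3.21  -7.17] roll [np.float64(-31.87), np.float64(4.13), np.float64(40.13)] | j [0.66 0.3 ] pos [412.8 366.9  18.3] yaw 1.931 gap 49.4 t 3.3
```

```bash
python3 -m creep '[[-0.2,[0,0,-4],0],[-0.2,[0,0,-8],0],[-0.2,[-4.8,-0.3,-9],0.5],[-0.2,[-9.6,-0.6,-9],1],[-0.2,[-14.4,-0.9,-9],1.5],[-0.2,[-19.2,-1.2,-9],2],[-0.2,[-24,-1.5,-9],2.5],[-0.2,[-28.8,-1.8,-9],3],[-0.2,[-33.6,-2.1,-9],3.5],[-0.2,[-38.4,-2.4,-9],4.1],[-0.2,[-43.2,-2.7,-9],4.1],[-0.2,[-48,-3,-9],4.1]]'
python3 -c "
from h import *
go(565,-128,50,1.571)"
```

```text
clock: 4.5
eef_pos: [554.0, -94.9, 107.8]
eef_rot: [-3.141, -0.0, 1.573]
wrist_force: [0.7, 0.6, -0.8]
finger_gap: 49.6
finger_force: 25.0
move [-3.31  1.09  5.78] roll [np.float64(-35.97), np.float64(0.03), np.float64(36.03)] | j [-0.23 -0.24] pos [554.  -94.9 107.8] yaw 1.573 gap 49.6 t 4.5
```

```bash
python3 -m creep '[[-0.2,[-2,0.6,2],0],[-0.2,[-3.3,1.1,4.5],0],[-0.2,[-3.3,1.1,5.8],0],[-0.2,[-3.3,1.1,5.8],0],[-0.2,[-3.3,1.1,5.8],0],[-0.2,[-3.3,1.1,5.8],0]]'
python3 -c "
from h import *
go(565,-128,42.8,1.571)"
```

```text
clock: 5.1
eef_pos: [565.5, -125.2, 51.2]
eef_rot: [3.14, 0.0, 1.574]
wrist_force: [-0.0, -0.3, -1.7]
finger_gap: 49.6
finger_force: 25.0
move [-0.28 -0.05  0.84] roll [np.float64(-35.96), np.float64(0.04), np.float64(36.04)] | j [-0.28 -0.28] pos [ 565.5 -125.2   51.2] yaw 1.574 gap 49.6 t 5.1
```

```bash
python3 -m creep '[[-0.2,[-0.2,0,0.4],0],[-0.2,[-0.2,0,0.7],0],[-0.2,[-0.2,0,0.8],0],[-0.2,[-0.2,0,0.8],0],[-0.2,[-0.2,0,0.8],0]]'
python3 -c "
from h import *
go(565,-128,42.8,1.571)"
```

```text
clock: 5.6
eef_pos: [564.9, -127.8, 42.3]
eef_rot: [3.142, -0.0, 1.573]
wrist_force: [-2.6, 2.5, 5.4]
finger_gap: 49.5
finger_force: 25.0
move [-0.02  0.01 -0.05] roll [np.float64(-35.97), np.float64(0.03), np.float64(36.03)] | j [-0.29 -0.29] pos [ 564.9 -127.8   42.3] yaw 1.573 gap 49.5 t 5.6
```

```bash
python3 -m creep '[[0.2,[0,0,0],0],[0.4,[0,0,0],0],[0.4,[0,0,0],0],[0.4,[0,0,-3],0],[0.4,[0,0,-7],0],[0.4,[-4,-3,-7],0],[0.4,[-8,-6,-7],0],[0.4,[-12,-10,-7],0],[0.4,[-17,-14.2,-7],0],[0.4,[-17,-14.2,-7],0],[0.4,[-17,-14.2,-7],0]]'
python3 - <<'E'
from h import *
T=manip.camera("top");S=manip.camera("side")
for n,im in(("top",T),("side",S)):
    m=blobs(im,(50,120,50),(70,255,255))
    for a,c,b in m[1]:
        l=m[2]==m[2][int(c[1]),int(c[0])]
        q=onz(n,np.argwhere(l)[:,::-1],34).astype(np.float32); print(n,a,q.mean(0),cv2.minAreaRect(q))
go(422.5,-299,60,1.571)
a=np.hstack([cv2.resize(T[150:270,240:400],None,fx=2.4,fy=2.4),cv2.resize(S[100:220,220:380],None,fx=2.4,fy=2.4)])
cv2.imwrite("pics/p1.png",a[:,:,::-1])
E
```

```text
clock: 6.7
eef_pos: [421.8, -300.2, 112.1]
eef_rot: [3.142, 0.0, 1.57]
wrist_force: [-0.5, -0.3, 0.3]
finger_gap: 65.7
finger_force: 0.0
top 356 [ 563.2204  -128.69566] ((563.3076171875, -127.99287414550781), (53.56287384033203, 51.10957717895508), 89.00514221191406)
side 204 [ 563.49695 -126.63372] ((563.7794799804688, -127.51178741455078), (50.1573486328125, 51.023895263671875), 86.81951904296875)
move [-0.08 -0.1   5.2 ] roll [np.float64(-35.98), np.float64(0.02), np.float64(36.02)] | j [-0.68 -0.69] pos [ 423.5 -298.2  112. ] yaw 1.572 gap 66.0 t 6.8
```

View pics/p1.png

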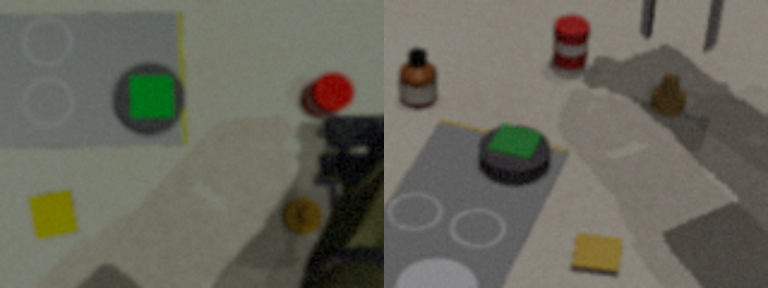

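The green panel sits centred on the anvil, at crop (152,97) against a disc centre of (148,97). The weight is at crop (302,215), still upright and clear.

```bash
python3 -m creep '[[0.4,[-0.1,-0.1,3],0],[0.4,[-0.1,-0.1,6],0],[0.4,[-0.1,-0.1,7.4],0],[0.4,[-0.1,-0.1,7.4],0],[0.2,[-0.1,-0.1,7.4],0],[0,[-0.1,-0.1,7.4],0],[-0.3,[-0.1,-0.1,7.4],0],[-0.6,[-0.1,-0.1,7.4],0],[-0.6,[-0.1,-0.1,7.4],0],[-0.6,[-0.1,-0.1,7.4],0]]' 6
python3 -c "
from h import *
print(manip.read_state()['finger_force']);go(422.5,-299,38,0)"
```

```text
clock: 7.8
eef_pos: [422.7, -299.4, 38.3]
eef_rot: [3.141, 0.0, 1.573]
wrist_force: [-0.8, -0.7, -1.8]
finger_gap: 21.8
finger_force: 6.0
6.025053262710571
move [ 0.04 -0.02  0.03] roll [np.float64(-17.97), np.float64(18.03), np.float64(54.03)] | j [-0.69 -0.69] pos [ 422.7 -299.4   38.3] yaw 1.573 gap 21.8 t 7.8
```

```bash
python3 -m creep '[[-0.2,[0,0,0],0],[0.1,[0,0,0],0],[0.1,[0,0,0],1.7],[0.1,[0,0,0],3.4],[0.1,[0,0,0],5.1],[0.1,[0,0,0],6.8],[0.1,[0,0,0],8.5],[0.1,[0,0,0],10.2],[0.1,[0,0,0],11.9],[0.1,[0,0,0],13.6],[0.1,[0,0,0],15.3],[0.1,[0,0,0],17]]'
python3 -m creep '[[0.1,[0,0,0],1],[0.1,[0,0,0],1],[-0.2,[0,0,0],1],[-0.5,[0,0,0],1],[-0.6,[0,0,0],1],[-0.6,[0,0,0],1],[-0.6,[0,0,0],1]]' 6
python3 -c "
from h import *
print(manip.read_state()['wrist_force']);go(564,-127.7,110,0)"
```

```text
clock: 9.0
eef_pos: [422.3, -299.2, 37.9]
eef_rot: [-3.141, 0.0, 0.084]
wrist_force: [0.4, 0.0, -0.2]
finger_gap: 51.6
finger_force: 0.0
clock: 9.7
eef_pos: [422.5, -299.4, 38.0]
eef_rot: [3.141, -0.0, 0.003]
wrist_force: [-0.3, -2.9, 0.5]
finger_gap: 22.1
finger_force: 6.0
[-0.26510528 -2.9004355   0.45737687]
move [ 14.21 -17.13  -7.2 ] roll [np.float64(-35.97), np.float64(0.03), np.float64(36.03)] | j [-0.69  0.88] pos [ 422.5 -299.4   38. ] yaw 0.003 gap 22.1 t 9.7
```

```bash
python3 -m creep '[[-0.6,[0,0,0],0],[-0.6,[0,0,-2],0],[-0.6,[0,0,-5],0],[-0.6,[0,0,-7.2],0],[-0.6,[2.4,-2.9,-7.2],0],[-0.6,[5,-6,-7.2],0],[-0.6,[8,-9.6,-7.2],0],[-0.6,[11,-13.3,-7.2],0],[-0.6,[14.2,-17.1,-7.2],0],[-0.6,[14.2,-17.1,-7.2],0],[-0.6,[14.2,-17.1,-7.2],0],[-0.6,[14.2,-17.1,-7.2],0]]' 25
python3 -c "
from h import *
print(manip.read_state()['wrist_force']);go(564,-127.7,72.7,0)"
```

```text
clock: 10.9
eef_pos: [563.2, -128.5, 109.5]
eef_rot: [-3.141, 0.001, 0.002]
wrist_force: [-0.0, -0.3, -3.2]
finger_gap: 21.3
finger_force: 25.0
[-0.03072625 -0.29398472 -3.23288482]
move [ 0.08 -0.07  3.68] roll [np.float64(-35.98), np.float64(0.02), np.float64(36.02)] | j [-0.29  1.28] pos [ 563.2 -128.5  109.5] yaw 0.002 gap 21.3 t 10.9
```

```bash
python3 -m creep '[[-0.6,[0.1,-0.05,1.5],0],[-0.6,[0.1,-0.05,2.8],0],[-0.6,[0.1,-0.05,3.4],0],[-0.6,[0.1,-0.05,3.7],0],[-0.6,[0.1,-0.05,3.7],0],[-0.6,[0.1,-0.05,3.7],0]]'
python3 -c "
from h import *
go(564,-127.7,72.7,0)"
```

```text
clock: 11.5
eef_pos: [565.0, -127.5, 73.0]
eef_rot: [3.142, -0.0, 0.002]
wrist_force: [0.6, 0.5, -3.3]
finger_gap: 21.5
finger_force: 25.0
move [-0.1   0.02  0.03] roll [np.float64(-35.97), np.float64(0.03), np.float64(36.03)] | j [-0.29  1.28] pos [ 565.  -127.5   73. ] yaw 0.002 gap 21.5 t 11.5
```

```bash
python3 -m creep '[[-0.6,[-0.1,0,0.05],0],[-0.6,[-0.1,0,0.1],0],[-0.6,[-0.1,0,0.1],0],[-0.6,[-0.1,0,0.1],0]]'
python3 -m creep '[[-0.4,[0,0,0],0],[-0.2,[0,0,0],0],[0,[0,0,0],0],[0,[0,0,-3],0],[0,[0,0,-6],0],[0.5,[-3,-2.7,-6],0],[0.6,[-6.5,-5.7,-6],0],[0.6,[-10,-8.7,-6],0],[0.6,[-13.4,-11.7,-6],0],[0.6,[-13.4,-11.7,-6],-1.2],[0.6,[-13.4,-11.7,-6],-2.2],[0.6,[-13.4,-11.7,-6],-2.2]]'
python3 - <<'E'
from h import *
T=manip.camera("top");S=manip.camera("side")
go(430.1,-10.8,17.5,0.195)
a=np.hstack([cv2.resize(T[150:270,240:400],None,fx=2.4,fy=2.4),cv2.resize(S[100:220,220:380],None,fx=2.4,fy=2.4)])
cv2.imwrite("pics/p2.png",a[:,:,::-1])
for n,im in(("top",T),("side",S)):
    m=blobs(im,(15,120,50),(28,255,255))
    for a,c,b in m[1]:
        if 500>a: print(n,a,c,b,onz(n,c,54))
E
```

```text
clock: 11.9
eef_pos: [564.0, -127.4, 72.1]
eef_rot: [3.142, -0.0, 0.003]
wrist_force: [-0.4, -0.1, -1.5]
finger_gap: 21.3
finger_force: 25.0
clock: 13.1
eef_pos: [429.7, -10.6, 132.3]
eef_rot: [3.141, -0.001, 0.196]
wrist_force: [-0.4, 0.1, -0.1]
finger_gap: 75.2
finger_force: 0.0
move [3.000e-02 1.000e-02 1.145e+01] roll [np.float64(-36.04), np.float64(-0.04), np.float64(35.96)] | j [-0.11  1.27] pos [429.7 -10.8 132. ] yaw 0.192 gap 75.3 t 13.2
top 48 [324.5  138.73] [320 132  14  12] [[ 704.51941793 -192.0752052 ]]
top 183 [302.23 189.08] [294 181  16  16] [[ 562.41049034 -124.78024527]]
side 138 [375.78  16.99] [370   2  12  29] [[  467.52890613 -1148.04501583]]
side 25 [413.4    8.96] [410   4   8   9] [[  328.42206317 -1305.215091  ]]
side 186 [274.57 155.06] [267 146  16  17] [[ 560.84412975 -117.76820245]]
side 271 [308.43 204.77] [298 197  21  16] [[420.92587817  34.53323336]]
side 54 [214.93 231.78] [195 226  42  13] [[596.3773669 196.8750666]]
```

View pics/p2.png

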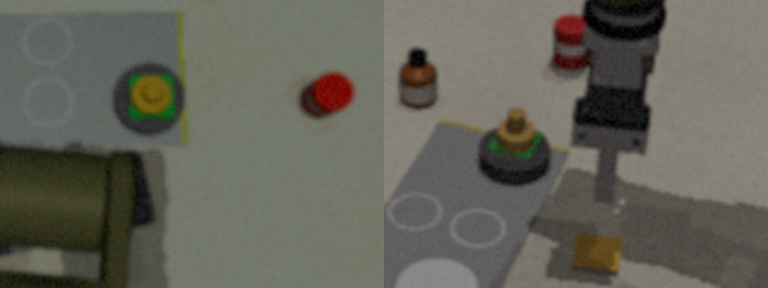

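The weight stands upright and centred on the green panel, at crop (151,96). Next is the yellow panel.

```bash
python3 -m creep '[[0.6,[0,0,4],0],[0.6,[0,0,8],0],[0.6,[0,0,10.5],0],[0.6,[0,0,11.4],0],[0.6,[0,0,11.4],0],[0.6,[0,0,11.4],0],[0,[0,0,11.4],0],[-0.2,[0,0,11.4],0],[-0.2,[0,0,11.4],0],[-0.2,[0,0,11.4],0],[-0.2,[0,0,11.4],0]]' 25
python3 -c "
from h import *
go(565.3,111.5,60,0)"
```

```text
clock: 14.3
eef_pos: [430.0, -10.8, 18.4]
eef_rot: [3.141, -0.001, 0.195]
wrist_force: [-0.6, -0.0, 6.8]
finger_gap: 49.5
finger_force: 25.0
move [15.65 -9.38 -4.15] roll [np.float64(-33.77), np.float64(2.23), np.float64(38.23)] | j [-0.11  1.27] pos [430.  -10.8  18.4] yaw 0.195 gap 49.5 t 14.3
```

```bash
python3 -m creep '[[-0.2,[0,0,-3],0],[-0.2,[0,0,-5.2],0],[-0.2,[2,-1.2,-6.2],0.5],[-0.2,[5.5,-3.2,-6.2],1.1],[-0.2,[9,-5.3,-6.2],1.7],[-0.2,[12.5,-7.5,-6.2],2.2],[-0.2,[15.6,-9.4,-6.2],2.2],[-0.2,[15.6,-9.4,-5.2],2.2],[-0.2,[15.6,-9.4,-4],2.2],[-0.2,[15.6,-9.4,-4],2.2],[-0.2,[15.6,-9.4,-4],2.2],[-0.2,[15.6,-9.4,-4],2.2]]'
python3 -c "
from h import *
print(manip.read_state()['wrist_force']);go(565.3,111.5,42.5,0)"
```

```text
clock: 15.5
eef_pos: [564.5, 111.1, 58.5]
eef_rot: [-3.142, -0.0, 0.002]
wrist_force: [-0.1, -0.1, -1.4]
finger_gap: 49.8
finger_force: 25.0
[-0.05492334 -0.09271384 -1.44622285]
move [ 0.08 -0.04  1.6 ] roll [np.float64(-35.98), np.float64(0.02), np.float64(36.02)] | j [0.13 1.7 ] pos [564.5 111.1  58.5] yaw 0.002 gap 49.8 t 15.5
```

```bash
python3 -m creep '[[-0.2,[0.1,-0.05,1],0],[-0.2,[0.1,-0.05,1.5],0],[-0.2,[0.1,-0.05,1.65],0],[-0.2,[0.1,-0.05,1.65],0],[-0.2,[0.1,-0.05,1.65],0]]'
python3 -m creep '[[0.2,[0,0,0],0],[0.4,[0,0,0],0],[0.4,[0,0,0],0],[0.4,[0,0,-4],0],[0.4,[0,0,-8],0],[0.7,[0,-4,-10.5],0],[0.7,[-0.1,-9,-10.5],0],[0.7,[-0.2,-14,-10.5],0],[0.7,[-0.4,-19,-10.5],0],[0.7,[-0.6,-23.5,-10.5],0],[0.7,[-0.6,-23.5,-10.5],0],[0.7,[-0.6,-23.5,-10.5],0]]'
python3 - <<'E'
from h import *
T=manip.camera("top");S=manip.camera("side")
a=np.hstack([cv2.resize(T[150:270,100:320],None,fx=2,fy=2),cv2.resize(S[140:350,180:330],None,fx=1.143,fy=1.143)])
cv2.imwrite("pics/p3.png",a[:,:,::-1])
for n,im in(("top",T),("side",S)):
    m=blobs(im,(18,120,50),(32,255,255))
    for a,c,b in m[1]:
        if 500>a>180: print(n,a,c,b,onz(n,c,34))
for i in(0,):
    m=blobs(S,(105,120,50),(130,255,255)); print([(a,c,b,onz('side',c,62)) for a,c,b in m[1]])
go(558.8,347,24,0)
E
```

```text
clock: 16.0
eef_pos: [565.4, 112.0, 42.0]
eef_rot: [3.141, 0.0, 0.003]
wrist_force: [-6.2, -2.0, 11.1]
finger_gap: 49.7
finger_force: 25.0
clock: 17.2
eef_pos: [558.5, 347.6, 145.8]
eef_rot: [3.141, 0.001, 0.004]
wrist_force: [0.7, -1.1, 0.4]
finger_gap: 80.1
finger_force: 0.0
top 196 [302.29 189.09] [294 181  17  17] [[ 565.80797555 -127.30635878]]
top 288 [216.68 191.05] [208 183  18  17] [[564.3305861  112.63608537]]
side 298 [241.49 217.65] [229 209  25  19] [[563.87337916 115.35180493]]
[(np.int32(351), array([201.6 , 285.12]), array([191, 275,  21,  21], dtype=int32), array([[557.81752864, 348.67105271]])), (np.int32(83), array([203.19, 302.12]), array([194, 297,  19,   9], dtype=int32), array([[537.09070904, 385.24994368]]))]
move [-0.03 -0.1  12.22] roll [np.float64(-35.98), np.float64(0.02), np.float64(36.02)] | j [0.5  2.07] pos [559.1 346.1 146.2] yaw 0.002 gap 79.7 t 17.3
```

View pics/p3.png

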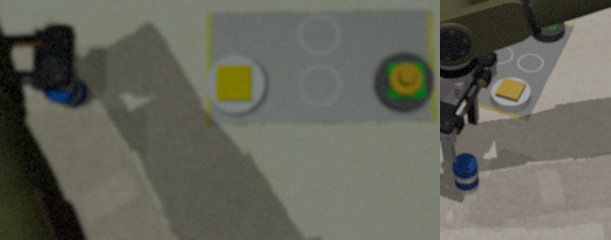

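The yellow panel lies on the pedestal and looks slightly towards +y. I'll measure that before going on.

```bash
python3 - <<'E'
from h import *
T=manip.camera("top")
H=cv2.cvtColor(cv2.GaussianBlur(T,(3,3),0),cv2.COLOR_RGB2HSV)
g=cv2.cvtColor(T,cv2.COLOR_RGB2GRAY)
print(g[191,198:240]); print(g[168:216,222]); print(H[191,198:240,1])
mid=cv2.cvtColor(cv2.imread("pics/top0.png"),cv2.COLOR_BGR2GRAY)
print(mid[191,198:240]); print(mid[168:216,218]); print(mid[191,280:325]); print(mid[168:216,301])
print(mid[191,244:278],mid[192,244:278],mid[167,244:278])
E
```

```text
[128 126 124 124 125 126 125 126 127 121 114 105 108 107 107 106 106 103
 106 105 110 108 111 107 108 107 103 107 117 125 124 126 124 117  99  83
  97 107 108 108 111 106]
[106 111 109 105 108 106 106 104 106 104 111 120 127 126 120 110 109 106
 107 109 107 108 108 108 105 107 105 106 108 109 108  97 101 121 127 128
 119 108  92  91 103 109 108 110 109 118 121 122]
[ 26  28  30  28  22  12   8   8  12  47 131 220 255 255 255 255 255 255
 255 255 255 255 255 255 255 255 225 132  41   6  10  12   8   9  10  14
  10  10  12  11  11  12]
[113 113 113 108 109 112 110 115 113 113 112 112 114 111 115 113 110 117
 118 111 113 113 111 111 116 111 112 115 112 111 114 108 116 104  86  70
  88  92  97  96  93  95]
[ 90  94  94  96  94  96  98  93  95 100 108 113 110 112 109 112 115 114
 112 112 113 111 115 113 112 110 113 113 114 112 115 113 113 114 113 113
 111 106  89  82  86  93  98  98  99 109 111 109]
[ 94  96  94  97  95  91  84  61  42  40  45  46  45  45  45  44  41  40
  45  34  42  40  49  43  40  44  38  42  46  43  45  42  50  38  43  45
  67  97 109 114 112 113 112 111 114]
[ 93  93  92  95  92  97  92  81  66  51  45  47  48  45  38  49  46  43
  44  35  51  41  44  40  42  48  41  50  47  40  50  48  42  41  43  46
  35  44  66  86  92  94 104 109 110 110 111 115]
[ 94  96  95  94  94 103 102  99  96  97  92  92  97  94  95  97  97  94
  91  96  97  92  97  97  99 103 102  99  96  97  94  93  98 101] [ 96  98  97  96  97  99  99  98  92  98  94 101  93  99  93  95  99  96
  96  96  95  96  91  96  99 105 101 100  98  99  98  95  93  97] [ 92  93  93  94  92 101 101  95  98  95  92  94  93  94  96  97  88  95
  93  90  93  95  91  96  98 100  96  94  92  97  91  93  92  90]
```

Edge profiles put the pedestal top's centre at about (565,112) and the panel within 1 mm of it, so it is fine as laid. Now the blue jar.

```bash
python3 -m creep '[[0.7,[0,-0.1,4],0],[0.7,[0,-0.1,8],0],[0.7,[0,-0.1,11],0],[0.7,[0,-0.1,12.2],0],[0.7,[0,-0.1,12.2],0],[0.5,[0,-0.1,12.2],0],[0.3,[0,-0.1,12.2],0],[0.1,[0,-0.1,12.2],0],[-0.2,[0,-0.1,12.2],0],[-0.2,[0,-0.1,12.2],0],[-0.2,[0,-0.1,12.2],0]]' 8
python3 -c "
from h import *
print(onz('top',[[259.6,191.8],[259.4,167]],0))
go(565.3,-8.5,60,0)"
```

```text
clock: 18.45
eef_pos: [559.2, 348.1, 25.0]
eef_rot: [-3.141, -0.001, 0.003]
wrist_force: [-0.1, -1.3, 3.8]
finger_gap: 45.8
finger_force: 8.0
[[565.78429944  -7.57652633]
 [639.40852034  -8.16772894]]
move [ 0.52 35.66 -3.51] roll [np.float64(-35.97), np.float64(0.03), np.float64(36.03)] | j [0.5  2.07] pos [559.2 348.1  25. ] yaw 0.003 gap 45.8 t 18.4
```

```bash
python3 -m creep '[[-0.2,[0,0,-1],0],[-0.2,[0,0,-4],0],[-0.2,[0,1,-7],0],[-0.2,[0.1,4,-7.5],0],[-0.2,[0.2,8,-7.5],0],[-0.2,[0.2,12,-7.5],0],[-0.2,[0.3,16,-7.5],0],[-0.2,[0.3,20,-7.5],0],[-0.2,[0.4,24,-7.5],0],[-0.2,[0.5,28,-7.5],0],[-0.2,[0.6,32,-7.5],0],[-0.2,[0.6,34.5,-7.5],0]]' 20
python3 -m creep '[[-0.2,[0,0.8,0],0],[-0.2,[0,1.1,0],0],[-0.2,[0,1.1,0],0],[-0.2,[0,1.1,0],0]]'
python3 -c "
from h import *
go(565.5,-8.2,25.5,0)"
```

```text
clock: 19.65
eef_pos: [565.7, 0.7, 100.0]
eef_rot: [3.141, -0.0, 0.001]
wrist_force: [0.6, -0.4, -1.7]
finger_gap: 45.6
finger_force: 20.0
clock: 20.05
eef_pos: [565.8, -6.8, 99.5]
eef_rot: [-3.141, 0.0, 0.004]
wrist_force: [-0.4, -0.7, -0.6]
finger_gap: 46.0
finger_force: 20.0
move [-0.03  0.14  7.4 ] roll [np.float64(-35.96), np.float64(0.04), np.float64(36.04)] | j [-0.08  1.49] pos [565.8  -6.8  99.5] yaw 0.004 gap 46.0 t 20.1
```

```bash
python3 -m creep '[[-0.2,[0,0.1,2.5],0],[-0.2,[0,0.1,5],0],[-0.2,[0,0.1,6.5],0],[-0.2,[0,0.1,7.2],0],[-0.2,[0,0.1,7.4],0],[-0.2,[0,0.1,7.4],0],[-0.2,[0,0.1,7.4],0]]'
python3 -c "
from h import *
go(565.5,-8.2,25,0)"
```

```text
clock: 20.75
eef_pos: [566.4, -8.8, 26.4]
eef_rot: [3.142, -0.001, 0.003]
wrist_force: [0.2, -0.6, -0.8]
finger_gap: 45.6
finger_force: 20.0
move [-0.09 -0.06  0.14] roll [np.float64(-35.97), np.float64(0.03), np.float64(36.03)] | j [-0.08  1.49] pos [566.4  -8.8  26.4] yaw 0.003 gap 45.6 t 20.8
```

```bash
python3 -m creep '[[-0.2,[-0.1,-0.05,0.1],0],[-0.2,[-0.1,-0.05,0.15],0],[-0.2,[-0.1,-0.05,0.15],0],[0.1,[-0.1,-0.05,0.15],0],[0.3,[-0.1,-0.05,0.15],0],[0.35,[-0.1,-0.05,0.15],0],[0.35,[-0.1,-0.05,-3],0],[0.35,[-0.1,-0.05,-7],0],[0.35,[-0.1,-0.05,-11],0],[0.4,[-0.1,-0.05,-12],0],[0.4,[-0.1,-0.05,-12],0]]'
python3 -m creep '[[0.7,[-0.1,3,0],0],[0.7,[-0.1,7,0],0],[0.7,[-0.2,11,0],0],[0.7,[-0.3,15,0],0],[0.7,[-0.4,19,0],0],[0.7,[-0.4,23,0],0],[0.7,[-0.5,27,0],0],[0.7,[-0.5,30.5,0],0],[0.7,[-0.5,32.3,0],0],[0.7,[-0.5,32.3,0],0],[0.7,[-0.5,32.3,0],0]]'
python3 - <<'E'
from h import *
T=manip.camera("top");S=manip.camera("side")
a=np.hstack([cv2.resize(T[140:220,190:400],None,fx=2.2,fy=2.2),cv2.resize(S[90:240,180:340],None,fx=1.176,fy=1.1734)[:176]])
cv2.imwrite("pics/p4.png",a[:,:,::-1])
for n,im in(("top",T),("side",S)):
  for k,lo,hi in(("blue",(105,120,50),(130,255,255)),("red",(0,150,50),(8,255,255))):
    print(n,k,[(a,c,b,onz(n,c,62)) for a,c,b in blobs(im,lo,hi)[1]])
go(560.5,-331.5,25,0)
E
```

```text
clock: 21.85
eef_pos: [565.4, -8.4, 146.8]
eef_rot: [3.141, -0.003, 0.003]
wrist_force: [-0.7, 0.1, -0.4]
finger_gap: 65.8
finger_force: 0.0
clock: 22.95
eef_pos: [560.2, -330.8, 143.5]
eef_rot: [-3.14, 0.002, 0.002]
wrist_force: [-0.0, -0.5, -0.9]
finger_gap: 79.9
finger_force: 0.0
top blue [(np.int32(222), array([259.82, 189.19]), array([252, 181,  16,  17], dtype=int32), array([[562.70702528,  -8.4948738 ]]))]
top red [(np.int32(56), array([376.86, 192.45]), array([372, 189,  11,   8], dtype=int32), array([[ 548.32479981, -325.39456013]]))]
side blue [(np.int32(228), array([259.73, 176.94]), array([251, 169,  19,  17], dtype=int32), array([[563.93254623, -10.23607248]])), (np.int32(62), array([259.42, 192.84]), array([252, 189,  15,   8], dtype=int32), array([[543.92857741,  45.70118021]]))]
side red [(np.int32(97), array([297.73, 112.32]), array([291, 107,  15,  12], dtype=int32), array([[ 560.05450524, -327.64561957]])), (np.int32(37), array([296.84, 125.62]), array([291, 123,  13,   6], dtype=int32), array([[ 542.20149007, -260.64605567]]))]
move [-1.000e-02  1.400e-01  1.196e+01] roll [np.float64(-35.96), np.float64(0.04), np.float64(36.04)] | j [-0.59  0.98] pos [ 560.7 -330.2  144.6] yaw 0.004 gap 79.7 t 23.1
```

View pics/p4.png

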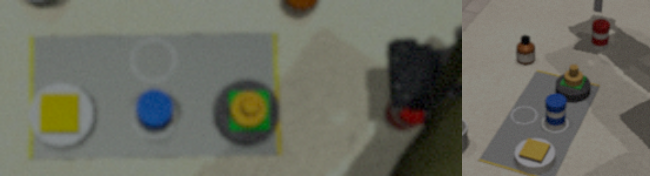

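The blue jar stands upright inside its circle, at crop (155,110). The red jar is under the gripper.

```bash
python3 -m creep '[[0.7,[0,0.1,4],0],[0.7,[0,0.1,8],0],[0.7,[0,0.1,11],0],[0.7,[0,0.1,12],0],[0.7,[0,0.1,12],0],[0.5,[0,0.1,12],0],[0.3,[0,0.1,12],0],[0.1,[0,0.1,12],0],[-0.2,[0,0.1,12],0],[-0.2,[0,0.1,12],0],[-0.2,[0,0.1,12],0]]' 8
python3 -c "
from h import *
go(640,-8.4,110,0)"
```

```text
clock: 24.15
eef_pos: [560.9, -332.5, 25.9]
eef_rot: [3.141, -0.001, 0.003]
wrist_force: [-0.5, 1.9, 4.5]
finger_gap: 45.9
finger_force: 8.0
move [  8.   -32.38  -8.41] roll [np.float64(-35.97), np.float64(0.03), np.float64(36.03)] | j [-0.59  0.98] pos [ 560.9 -332.5   25.9] yaw 0.003 gap 45.9 t 24.1
```

```bash
python3 -m creep '[[-0.2,[0,0,-1],0],[-0.2,[0,0,-4],0],[-0.2,[0,0,-8],0],[-0.2,[0.5,-1,-9.5],0],[-0.2,[2.5,-4,-9.5],0],[-0.2,[4.5,-8,-9.5],0],[-0.2,[6.5,-12,-9.5],0],[-0.2,[8,-16,-9.5],0],[-0.2,[8,-20,-9.5],0],[-0.2,[8,-24,-9.5],0],[-0.2,[8,-28,-9.5],0],[-0.2,[8,-31,-9.5],0]]' 20
python3 -m creep '[[-0.2,[0,-1.1,0],0],[-0.2,[0,-1.4,0],0],[-0.2,[0,-1.4,0],0],[-0.2,[0,-1.4,0],0]]'
python3 -c "
from h import *
go(640.5,-8.4,26,0)"
```

```text
clock: 25.35
eef_pos: [639.4, -19.2, 120.0]
eef_rot: [-3.141, 0.001, 0.004]
wrist_force: [0.5, -0.8, -1.3]
finger_gap: 45.8
finger_force: 20.0
clock: 25.75
eef_pos: [639.8, -9.4, 120.3]
eef_rot: [3.141, 0.0, 0.001]
wrist_force: [1.5, 0.2, -1.1]
finger_gap: 45.5
finger_force: 20.0
move [ 0.07 -0.1   9.43] roll [np.float64(-35.98), np.float64(0.02), np.float64(36.02)] | j [-0.07  1.5 ] pos [639.8  -9.4 120.3] yaw 0.001 gap 45.5 t 25.8
```

```bash
python3 -m creep '[[-0.2,[0.05,0,3],0],[-0.2,[0.05,0,6],0],[-0.2,[0.05,0,8],0],[-0.2,[0.05,0,9],0],[-0.2,[0.05,0,9.35],0],[-0.2,[0.05,0,9.35],0],[-0.2,[0.05,0,9.35],0]]'
python3 -c "
from h import *
go(640.5,-8.4,25.7,0)"
```

```text
clock: 26.45
eef_pos: [641.0, -8.4, 28.2]
eef_rot: [3.141, -0.002, 0.002]
wrist_force: [0.5, -0.3, -0.9]
finger_gap: 45.7
finger_force: 20.0
move [-0.05 -0.    0.25] roll [np.float64(-35.97), np.float64(0.03), np.float64(36.03)] | j [-0.07  1.5 ] pos [641.   -8.4  28.2] yaw 0.002 gap 45.7 t 26.4
```

Lower the last bit, release, rise, and retract out of view.

```bash
python3 -m creep '[[-0.2,[-0.05,0,0.1],0],[-0.2,[-0.05,0,0.2],0],[-0.2,[-0.05,0,0.25],0],[-0.2,[-0.05,0,0.25],0],[-0.2,[-0.05,0,0.25],0]]'
python3 -m creep '[[0.1,[0,0,0],0],[0.3,[0,0,0],0],[0.35,[0,0,0],0],[0.35,[0,0,-3],0],[0.35,[0,0,-7],0],[0.35,[0,0,-11],0],[0.35,[0,0,-14],0],[0.35,[-4,3,-17],0],[0.35,[-8,7,-18],0],[0.35,[-12,11,-18],0],[0.35,[-16,15,-18],0],[0.35,[-20,19,-18],0]]'
python3 -m creep '[[0.35,[-4,4,0],0],[0.35,[-7,8,0],0],[0.35,[-10,12,0],0],[0.35,[-12,16,0],0],[0.35,[-12,20,0],0],[0.35,[-12,20,0],0],[0.35,[-12,20,0],0]]'
python3 - <<'E'
from h import *
T=manip.camera("top");S=manip.camera("side")
a=np.hstack([cv2.resize(T[110:260,180:340],None,fx=2.4,fy=2.4),cv2.resize(S[100:250,150:320],None,fx=2.4,fy=2.4)])
cv2.imwrite("pics/p5.png",a[:,:,::-1])
for n,im in(("top",T),("side",S)):
  for k,lo,hi in(("blue",(105,120,50),(130,255,255)),("red",(0,170,50),(6,255,255))):
    print(n,k,[(a,c,onz(n,c,62)) for a,c,b in blobs(im,lo,hi)[1]])
go(0,0,0,0)
E
```

```text
clock: 26.95
eef_pos: [640.5, -8.2, 25.9]
eef_rot: [3.141, -0.002, 0.003]
wrist_force: [-1.2, 1.0, 6.2]
finger_gap: 45.7
finger_force: 20.0
clock: 28.15
eef_pos: [463.1, -175.1, 204.5]
eef_rot: [3.141, -0.0, 0.003]
wrist_force: [0.4, -1.2, -0.7]
finger_gap: 63.8
finger_force: 0.0
clock: 28.85
eef_pos: [344.9, -374.6, 203.9]
eef_rot: [-3.141, 0.0, 0.001]
wrist_force: [-0.1, -0.9, 0.7]
finger_gap: 63.3
finger_force: 0.0
top blue [(np.int32(224), array([259.79, 189.14]), array([[562.84659398,  -8.41540085]]))]
top red [(np.int32(186), array([258.33, 162.12]), array([[638.49687455,  -5.60565422]]))]
side blue [(np.int32(229), array([259.66, 177.05]), array([[563.95079178,  -9.77264809]])), (np.int32(56), array([259.25, 192.91]), array([[544.23128903,  46.08848144]]))]
side red [(np.int32(160), array([231.46, 171.08]), array([[640.2051831 ,  -5.40426195]])), (np.int32(42), array([231.52, 186.29]), array([[617.36451177,  48.39381247]]))]
move [-34.42 -37.47  20.44] roll [np.float64(-35.96), np.float64(0.04), np.float64(36.04)] | j [-0.9   0.67] pos [ 345.5 -373.6  204.2] yaw 0.003 gap 63.4 t 28.9
```

View pics/p5.png

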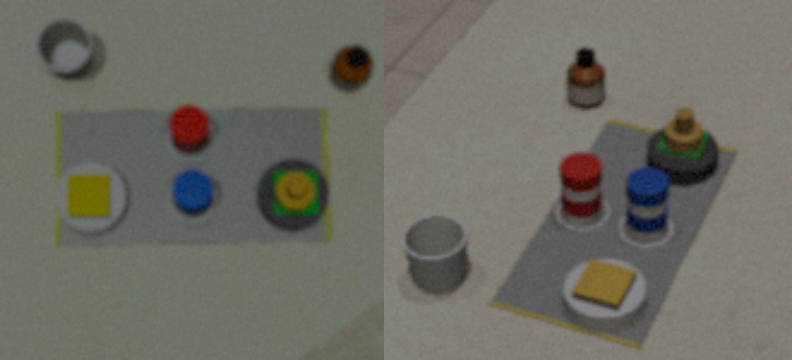

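Final view: the weight is on the green panel on the anvil (top crop 295,190), the yellow panel is on the pedestal (90,196), and the blue and red jars stand upright inside their circles (193,191 and 189,127). The cup and bottle have not moved and the robot is clear.

```bash
python3 -c "
from cell import manip
print(manip.sign_off())"
```

```text
the job is handed in; nothing more can be done
None
```

The coating test is set out as asked and handed in after about 29 s of robot time; by the cameras everything is within about 2 mm of its spot, except the red jar, about 3 mm off centre but inside its circle.

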